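# Load the vial carrier onto the shaker and set its speed

## Task

Lift the open vial carrier by its arch handle, carry it level to the shaker and set it down (do not drop it) flat on the platform inside the rim, with all three vials still standing in it. Then turn the speed dial on the shaker's sloping front panel clockwise until its white pointer line is in line with the black index bar on the ring around it, and let go. Leave the other things on the bench where they are.

Things in the scene. Friction and masses are not known exactly. Their poses are not given: they have to be found in the camera images.
- carrier: vial carrier: loose open white tray with arch handle, 0.3 kg, 86 (its x) x 128 (its y), walls 30 high and 3 thick, floor 3 thick, four cells, three with a loose vial. Origin: centre of its underside, z up. The handle's bar runs along its y over the middle, 12 wide, from 88 to 102 above the underside, on a post at each short end; pinch it across x at its middle
- carrier_handle (a point): the middle of the carrier's handle bar, 95 above its underside; axes as the carrier
- vial0: glass vial with grey cap, diameter 23, height 46, about 25 g, loose in a cell of the carrier, origin at the centre of its underside, z up
- vial1: glass vial with grey cap, diameter 23, height 46, about 25 g, loose in a cell of the carrier, origin at the centre of its underside, z up
- vial2: glass vial with grey cap, diameter 23, height 46, about 25 g, loose in a cell of the carrier, origin at the centre of its underside, z up
- shaker: the orbital shaker, fixed to the bench, white housing 270 deep (its x, from -130 to 140) x 200 wide (its y), 95 high at the back; front (its -x) carries a panel that slopes at 45 degrees, facing up and to -x. It may stand to the left or the right. Origin on the bench in its middle plane, z up
- platform (a point): centre of the platform's flat top, 110 above the bench, 45 behind (+x) the shaker's origin; axes as the shaker. Platform plate 146 (x) x 190 (y) with a rim 8 high; inside the rim it is 106 (x) x 150 (y): the carrier stands in it with its y along the shaker's y, either way round, with 10 to spare each side
- panel: the sloping panel's face, 102 (its x, up the slope) x 180 (its y, along the shaker's y); origin at its middle, on the dial's axis; z is the outward normal of the panel, 45 degrees from vertical
- dial (a joint): angle of the speed dial (rad), grows clockwise seen along the axis from outside; range -0.1 to 3. At 0 the pointer lies 1.2 rad anticlockwise from the panel's x (from up-slope). Turns stiffly and stays where it is left
- marker (a joint): angle of the index ring (rad), in the same sense and from the same zero as the dial: the pointer is in line with the index bar when the two are equal. The ring is flush and is not to be moved
- dial_grip (a point): grip point of the dial, on its axis, 27 out from the panel. The dial is black: a skirt of diameter 48, up to 9 from the panel, and on it a bar grip 44 long, 13 wide, from 9 to 33 out from the panel, with a white line on one half, the pointer. The point's x axis is along the bar to the pointer's end, z outward along the dial's axis
- dial_pointer (a point): the point on the pointer's line 30 from the dial's axis, 7 out from the panel
- marker_tip (a point): the point on the index bar's middle line 30 from the dial's axis, 7 out from the panel. The index is a black bar, 16 long and 6 wide, lying radially on a flat aluminium ring of diameter 86 around the dial
- bottle: bystander: closed amber glass bottle with white cap, diameter 52, height 115, standing between the carrier and the shaker; origin under its middle
- beaker: bystander: empty glass beaker, diameter 60, height 75, standing between the carrier and the shaker, nearer the robot than the bottle; origin under its middle
- tipbox: bystander: pipette-tip box, blue with clear lid, 85 x 125 x 72 high, far left; origin under its middle
- tuberack: bystander: grey rack with capped tubes, 160 x 70 x 81 high, far right; origin under its middle
- timer: bystander: flat white bench timer, 60 x 75 x 20 high, near the robot in the middle; origin under its middle
- slidebox: bystander: cardboard slide box with paper lid, 97 x 87 x 40 high, left; origin under its middle

How it is judged (in metres and radians):
On the way, in this order (a step that is already met when the one before it is completed fails the run):
1. the carrier stands flat on the platform inside the rim, let go (x of carrier in the frame of platform between -0.014 and 0.014 m and y of carrier in the frame of platform between -0.015 and 0.015 m and z of carrier in the frame of platform between -0.004 and 0.004 m and angle between carrier's own z axis and vertical below 0.06 rad and linear speed of carrier below 0.03 m/s and contact force between the fingers and carrier below 0.1 N), for 0.2 s.
2. the dial's pointer is in line with the index bar (distance between dial_pointer and marker_tip below 0.0042 m), for 0.2 s.
At the end, for the whole second after the job is handed in: the carrier rests flat on the platform (within 0.06 rad and 4 mm) inside the rim (centre within 14 mm in x, 15 mm in y), the three vials stand in it (within 0.25 rad), and the dial's pointer is within 4.2 mm of the index bar's middle line at 30 mm radius (8 degrees) (x of carrier in the frame of platform between -0.014 and 0.014 m and y of carrier in the frame of platform between -0.015 and 0.015 m and z of carrier in the frame of platform between -0.004 and 0.004 m and angle between carrier's own z axis and vertical below 0.06 rad and linear speed of carrier below 0.03 m/s and angle between each of vial0, vial1, vial2's own z axis and vertical below 0.25 rad and x of vial0 in the frame of carrier between -0.04 and 0.04 m and y of vial0 in the frame of carrier between -0.06 and 0.06 m and z of vial0 in the frame of carrier between -0.003 and 0.012 m and x of vial1 in the frame of carrier between -0.04 and 0.04 m and y of vial1 in the frame of carrier between -0.06 and 0.06 m and z of vial1 in the frame of carrier between -0.003 and 0.012 m and x of vial2 in the frame of carrier between -0.04 and 0.04 m and y of vial2 in the frame of carrier between -0.06 and 0.06 m and z of vial2 in the frame of carrier between -0.003 and 0.012 m and distance between dial_pointer and marker_tip below 0.0042 m); the robot touches nothing.
It fails at once if the carrier is tipped more than 15 degrees (angle between carrier's own z axis and vertical above 0.262 rad).
It fails at once if the carrier is dropped (moves faster than 0.45 m/s, a fall of 10 mm, while not held) (contact force between the fingers and carrier below 0.05 N and linear speed of carrier above 0.45 m/s).
It fails at once if a vial falls over (angle between any of vial0, vial1, vial2's own z axis and vertical above 0.6 rad).
It fails at once if a bystander is moved more than 30 mm or tipped over (distance of any of bottle, beaker, tipbox, tuberack, timer, slidebox from where it was at the start of the episode above 0.03 m or angle between any of bottle, beaker, tipbox, tuberack, timer, slidebox's own z axis and vertical above 0.4 rad).
It also fails if it takes over 64 s, if anything falls off the work surface, if the arm or the gripper's body presses on something with over 40 N, if the wrist force passes 120 N, or if a joint passes its speed limit or range.

## Robot

A 7-joint arm with a two-finger parallel gripper is mounted at the origin on the work surface. World frame = base frame: x ahead of the robot, y to its left, z up, the work surface at z = 0. Lengths are in mm, angles in rad, forces in N, time in s.
With the tool pointing down it reaches from about 400 to 875 mm from the base axis. Payload 4.4 kg.
Tool frame: the origin (TCP) lies at the very end of the fingers, on their centre line; the grasp point (between the pads) lies 19 mm behind it; y points along the fingers, x is the direction in which the jaws open and shut, and the axes are right-handed (so a half turn about y gives the same grasp; the last joint's range is limited). The gripper opens to 85 mm and grips with 20 to 120 N. Pads are 22 mm wide; open, the fingers measure 114 mm over their backs; the gripper's body (76 mm by 85 mm) begins 54 mm behind the grasp point. The pads swing forward as they close: fully open they stand 13 mm farther back than shut.
Start: joints at [1.234, 0.628, 0.038, 1.517, -0.027, 0.996, -0.02], TCP at [173.904, -626.319, 231.313] pointing down, gripper open.
Joint ranges: [-3.06, 3.06], [-0.37, 2.12], [-1.25, 1.32], [0.18, 2.47], [-1.1, 4.24], [0.23, 1.98], [-2.94, 2.94]. Speed limits (rad/s): [2.57, 2.57, 3.14, 3.14, 3.14, 3.14, 3.14].

## Interface

Orientations are given as [roll, pitch, yaw] about the fixed x, y, z axes, in that order (R = Rz(yaw) Ry(pitch) Rx(roll)).
In Python, from cell import readout, eyes, finish_job gives the robot as it stands. The module is installed in compiled form; this text tells all that it offers.
- The arm moves only by the tool apply_moves, never from a script. Its argument "commands" is a list that holds one entry, the list of rows, each a list of 6 numbers: the shift along the tool's x, y, z in units of 0.04 m (1.0 is 0.04 m), then the turn, a rotation vector about the tool's x, y, z in units of 5 degrees (1.0 is 5 degrees). A call has 1 to 8 rows; each row shifts and turns the pose as measured when the row begins, along the tool's axes as they then stand; what a row does not reach is not made up. A row lasts 1/12 s, in which the tool goes at most 41.7 mm and 7.16 degrees, less where a joint would pass 70% of its speed; a pose out of reach is approached as far as the arm can. A call with a number of a shift or a turn outside -1 to 1 is refused whole. A call with a gripper value outside its range is refused whole. "claw" is the finger opening in mm, from 0 to 85.4, set as the call begins (left out, the last holds). The fingers move at their own pace and stop on an object; the grip force is fixed at half the most. Time passes only in rows, so rows that do not move let the fingers close. It gives the time, the measured TCP pose, the force and the opening at its end, in the units of the state.
- readout.read_state(): the state, without advancing time (a new reading comes with each control period).
- eyes.get_image(name): name is "side" or "top" or "wrist"; returns a dict with "image" (480x640x3 uint8, red, green, blue), "mtx" (3x3 intrinsics, pixels), "rvec" (rotation vector, rad) and "tvec" (3), from world to camera coordinates, as OpenCV has them. Camera axes: x right, y down, z forward; pixel columns grow to the right and rows downward; lengths in mm; the calibration is good to about 2 mm. The wrist camera is an equidistant fisheye: a pixel r from the principal point sees the ray r / f radians off the axis. A picture is of the moment at which its call begins. There is no depth.
- finish_job(): hands the job in, once; it reports no verdict.
The state is a dict: "clock": time; "qpos": joint angles; "qd": joint speeds; "tau": joint torques, N m; "eef_pos": TCP position; "tool_rot": TCP orientation; "force": force on the tool from outside, world axes, zero at the start; "torque": the same for the moment, N m; "width": finger opening in mm.
Only numpy, scipy, OpenCV 4.12 (cv2) and the standard library are available. Lean on these libraries where they do the work, as an engineer would, in place of code of your own. Each camera call takes 0.05 s, during which the arm holds its last target. There are 200 camera calls.

## Working session

There is one attempt and no reset: what is moved stays moved. The work goes in short steps, Python scripts to look and compute and a tool call to move; the robot and the scene stay as the last step left them, time stands still between calls to the robot, and variables do not carry over. Pictures are saved under pics/ and viewed, about 8 in all and at most 12, crops included, and the job is handed in when it is done.

Besides the shell and the picture viewer there is one more tool, called as name(argument=value, ...), one argument or row to a line, values as JSON. apply_moves: Moves the arm, as the interface text tells. Shifts and turns lie within -1 to 1; 1 stands for 0.04 m of shift or 5 degrees of turn. Its arguments: {"type":"object","properties":{"commands":{"type":"array"},"claw":{"type":"number"}},"required":["commands"]}

```bash
mkdir -p pics; cat > h.py <<'E'
import numpy as np, cv2
from cell import readout, eyes
from scipy.spatial.transform import Rotation as R
def st():
    s=readout.read_state(); return s, np.array(s['eef_pos']), R.from_euler('xyz',s['tool_rot']).as_matrix()
def proj(im,P):
    P=np.atleast_2d(np.array(P,float)); M=cv2.Rodrigues(np.array(im['rvec'],float))[0]
    c=P@M.T+np.array(im['tvec']).ravel(); K=np.array(im['mtx'])
    return np.c_[K[0,0]*c[:,0]/c[:,2]+K[0,2],K[1,1]*c[:,1]/c[:,2]+K[1,2]]
def ray(im,uv,fish=False):
    K=np.array(im['mtx']);M=cv2.Rodrigues(np.array(im['rvec'],float))[0];t=np.array(im['tvec']).ravel()
    a=(uv[0]-K[0,2])/K[0,0];b=(uv[1]-K[1,2])/K[1,1]
    if fish:
        r=np.hypot(a,b)+1e-12; d=np.array([np.sin(r)*a/r,np.sin(r)*b/r,np.cos(r)])
    else: d=np.array([a,b,1.])
    d=M.T@d; return -M.T@t, d/np.linalg.norm(d)
def onz(im,uv,z,fish=False):
    o,d=ray(im,uv,fish); return o+d*(z-o[2])/d[2]
def tri(rays):
    A=np.zeros((3,3));b=np.zeros(3)
    for o,d in rays:
        Q=np.eye(3)-np.outer(d,d);A+=Q;b+=Q@o
    return np.linalg.solve(A,b)
def snap(n,f):
    im=eyes.get_image(n); cv2.imwrite('pics/'+f+'.png',im['image'][:,:,::-1]); np.save('pics/'+f+'.npy',im,allow_pickle=True); return im
def ld(f): return np.load('pics/'+f+'.npy',allow_pickle=True).item()
E
python3 - <<'E'
from h import *
np.set_printoptions(precision=3,suppress=True)
s,p,Rm=st();print(s);print(Rm)
for n in('top','side','wrist'):
    im=snap(n,n+'0');print(n,im['mtx'],ray(im,(320,240)))
E
```

```text
{'clock': 0.0, 'qpos': array([ 1.234,  0.629,  0.038,  1.518, -0.027,  0.996, -0.02 ]), 'qd': array([-0.001,  0.001, -0.   , -0.001,  0.001,  0.   ,  0.   ]), 'tau': array([ -0.   , -56.339,   1.226, -19.345,   0.011,   0.01 ,   0.   ]), 'eef_pos': array([ 173.74 , -625.692,  230.382]), 'tool_rot': array([-1.571,  0.002, -1.3  ]), 'force': array([-0.148, -0.826, -0.313]), 'torque': array([-0.015,  0.004,  0.011]), 'width': 85.41958802228795}
[[ 0.267 -0.001  0.964]
 [-0.964  0.002  0.267]
 [-0.002 -1.     0.   ]]
top [[444.099   0.    318.723]
 [  0.    444.099 236.847]
 [  0.      0.      1.   ]] (array([ 401.134,   -7.784, 1157.421]), array([ 0.111,  0.022, -0.994]))
side [[511.184   0.    311.529]
 [  0.    511.184 246.251]
 [  0.      0.      1.   ]] (array([-92.221, 830.346, 876.307]), array([ 0.463, -0.655, -0.597]))
wrist [[371.648   0.    311.697]
 [  0.    371.648 239.748]
 [  0.      0.      1.   ]] (array([ 253.203, -604.432,  372.707]), array([-0.301, -0.106, -0.948]))
```

View pics/top0.png

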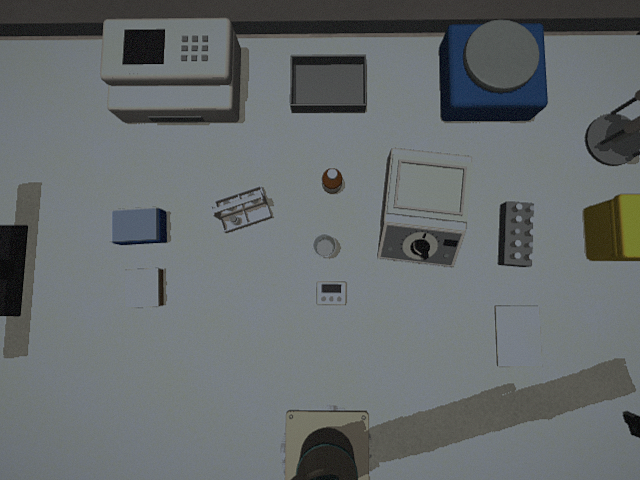

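View pics/side0.png

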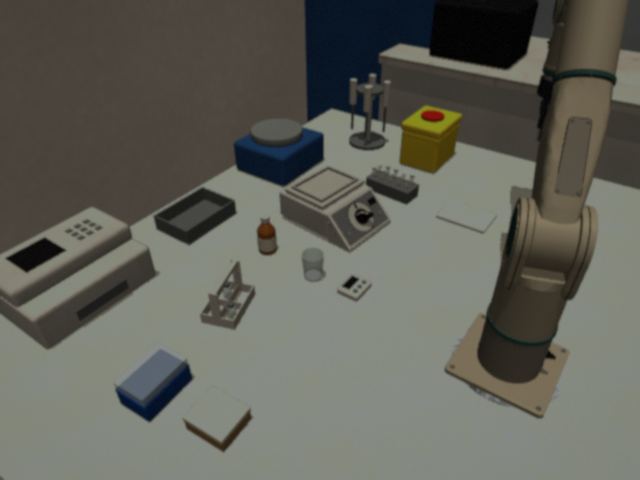

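The top view shows the carrier at about (245,208), its handle bar running from (213,208) to (265,189). The shaker is at (425,205) with the dial at (422,245), the bottle at (332,180) and the beaker at (326,246). The side view shows the same layout. Next I'll enlarge the crops.

```bash
python3 - <<'E'
from h import *
t=ld('top0');s=ld('side0')
_,p,Rm=st();print(proj(t,p),proj(s,p))
def crop(f,x,y,w,h,k):
    i=cv2.imread('pics/%s.png'%f)[y:y+h,x:x+w]; i=cv2.convertScaleAbs(i,alpha=1.5);return cv2.resize(i,None,fx=k,fy=k,interpolation=cv2.INTER_CUBIC)
a=crop('top0',205,175,80,60,5);b=crop('top0',370,140,110,135,4)
c=crop('side0',195,255,80,80,5);
o=np.zeros((600,800,3),np.uint8)
b=cv2.resize(b,(400,491)) # 3.636
o[:300,:400]=a;o[:491,400:]=b;o[300:600,0:300]=cv2.resize(c,(300,300))
cv2.imwrite('pics/crops.png',o)
E
```

```text
[[641.93662039 407.56077847]] [[539.14518216 138.55152413]]
```

View pics/crops.png

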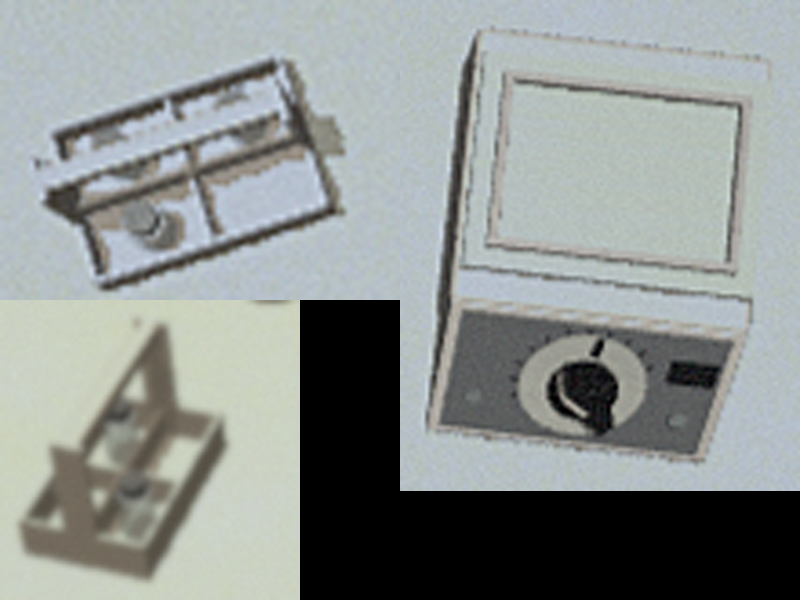

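The carrier's tray corners and the platform's inner rim are clear. The index bar is at about (598,347) in the crop, near up-slope. The dial's white line is unclear here, so I'll look at it later with the wrist camera.

```bash
python3 - <<'E'
from h import *
np.set_printoptions(precision=1,suppress=True)
t=ld('top0');s=ld('side0')
A=[(55,133),(278,60),(342,212),(100,288)]
P=np.array([onz(t,(205+x/5,175+y/5),30) for x,y in A]);print('tray',P,P.mean(0),np.linalg.norm(np.diff(P,axis=0,append=P[:1]),axis=1))
for a,b in((0,1),(3,2)): v=P[b]-P[a];print('yaw of long',np.degrees(np.arctan2(v[1],v[0])))
for q in((42,180),(285,115)): print('bar',onz(t,(205+q[0]/5,175+q[1]/5),100))
# bar middle from side: ends top of bar: crop (62,450)-(160,330) scale 3.75
for q in((60,447),(155,328)): print('bar side',onz(s,(195+q[0]/3.75,255+(q[1]-300)/3.75),102))
B=[(512,78),(745,100),(733,268),(490,243)]
Q=np.array([onz(t,(370+(x-400)/3.636,140+y/3.636),114) for x,y in B]);print('plat',Q,Q.mean(0),np.linalg.norm(np.diff(Q,axis=0,append=Q[:1]),axis=1))
v=Q[1]-Q[0];w=Q[2]-Q[3];print(np.degrees(np.arctan2(v[1],v[0])),np.degrees(np.arctan2(w[1],w[0])))
v=Q[0]-Q[3];w=Q[1]-Q[2];print(np.degrees(np.arctan2(v[1],v[0])),np.degrees(np.arctan2(w[1],w[0])))
for n,q,z in(('bottle',(332,178),115),('beaker',(326,246),40)): print(n,onz(t,q,z))
print('ring',onz(t,(370+(582-400)/3.636,140+384/3.636),60))
E
```

```text
tray [[627.1 287.5  30. ]
 [665.8 172.1  30. ]
 [585.8 137.3  30. ]
 [546.  261.5  30. ]] [606.2 214.6  30. ] [121.7  87.2 130.4  85.2]
yaw of long -71.45402839635224
yaw of long -72.21911445228109
bar [589.8 274.7 100. ]
bar [622.1 156.9 100. ]
bar side [592.5 284.4 102. ]
bar side [622.2 168.4 102. ]
plat [[ 708.8 -178.3  114. ]
 [ 693.8 -330.7  114. ]
 [ 581.7 -319.3  114. ]
 [ 598.  -162.2  114. ]] [ 645.6 -247.7  114. ] [153.2 112.6 157.9 112. ]
-95.65128615457326 -95.9250293229714
-8.263768326241605 -5.825677739474957
bottle [667.9 -13.  115. ]
beaker [511.3   1.4  40. ]
ring [ 511.  -231.1   60. ]
```

apply_moves(
  commands=[
    [[-0.03,-0.2,1,0,-0.7,0],[-0.03,-0.2,1,0,-0.7,0],[-0.03,-0.2,1,0,-0.7,0],[-0.03,0,1,0,-0.7,0],[-0.03,0,1,0,-0.7,0],[-0.03,0,1,0,-0.7,0],[-0.03,0,1,0,-0.7,0],[-0.03,0,1,0,-0.7,0]],
  ],
  claw=85,
)

```text
clock: 0.82
eef_pos: [445.5, -473.4, 250.0]
tool_rot: [-1.58, 0.007, -0.815]
force: [1.0, 0.2, 0.2]
width: 84.9
```

apply_moves(
  commands=[
    [[-0.03,0,1,0,-0.7,0],[-0.03,0,1,0,-0.7,0],[-0.03,0,1,0,-0.7,0],[-0.03,0,1,0,-0.7,0],[-0.03,0,1,0,-0.7,0],[-0.03,0,1,0,-0.7,0],[0,0,0,0,0,0]],
  ],
)

```text
clock: 1.4
eef_pos: [596.8, -260.0, 245.4]
tool_rot: [-1.568, 0.011, -0.415]
force: [0.8, 1.9, 0.4]
width: 85.3
```

```bash
python3 - <<'E'
from h import *
im=snap('wrist','w1')
s,p,Rm=st();print(p,s['tool_rot'],ray(im,(312,240),True))
E
```

```text
[ 594.73823966 -264.41791276  245.19426172] [-1.57174698  0.01181212 -0.41985952] (array([ 631.48084893, -186.347701  ,  387.82967887]), array([-0.135705  , -0.28610971, -0.94853855]))
```

View pics/w1.png

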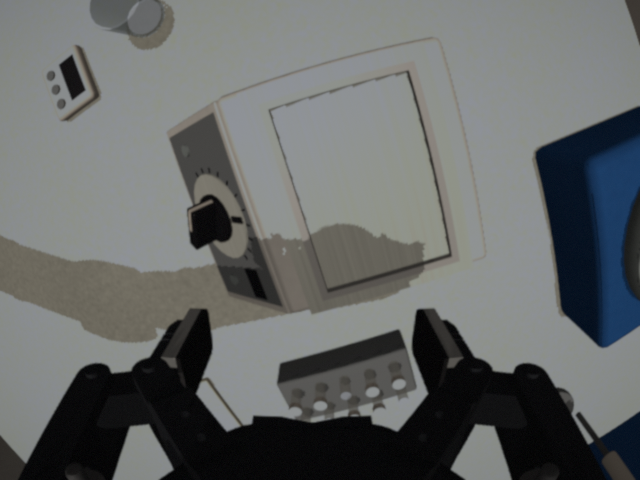

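The wrist view shows the platform's inner rim corners at (270,110), (409,71), (452,260) and (328,290). The dial is at (210,222) and the index bar at (237,220).

```bash
python3 - <<'E'
from h import *
np.set_printoptions(precision=1,suppress=True)
t=ld('w1')
for z in(110,118):
    Q=np.array([onz(t,q,z,True) for q in[(270,110),(409,71),(452,260),(328,290)]]);print('plat',Q,Q.mean(0),np.linalg.norm(np.diff(Q,axis=0,append=Q[:1]),axis=1))
for i in range(4):
    v=Q[(i+1)%4]-Q[i];print(np.degrees(np.arctan2(v[1],v[0])))
E
```

```text
plat [[ 604.2 -165.4  110. ]
 [ 711.2 -178.   110. ]
 [ 692.5 -333.6  110. ]
 [ 586.2 -315.5  110. ]] [ 648.5 -248.1  110. ] [107.8 156.8 107.8 151.2]
plat [[ 604.9 -166.   118. ]
 [ 708.9 -178.2  118. ]
 [ 690.7 -329.4  118. ]
 [ 587.5 -311.8  118. ]] [ 648.  -246.4  118. ] [104.7 152.2 104.6 146.8]
-6.694249326511539
-96.86836198923355
170.34450624933407
83.19305172221154
```

apply_moves(
  commands=[
    [[-0.03,0,1,0,-0.7,0],[-0.03,0,1,0,-0.7,0],[-0.03,0,1,0,-0.7,0],[-0.03,0,1,0,-0.7,0],[-0.03,0,1,0,-0.7,0],[-0.03,0,1,0,-0.7,0],[-0.03,0,1,0,-0.7,0],[-0.03,0,1,0,-0.7,0]],
  ],
)

```text
clock: 2.12
eef_pos: [647.6, 29.4, 238.9]
tool_rot: [-1.582, 0.018, 0.058]
force: [0.7, -0.6, -0.1]
width: 85.0
```

apply_moves(
  commands=[
    [[-0.03,0,1,0,-0.7,0],[-0.03,0,1,0,-0.7,0],[-0.03,0,1,0,-0.7,0],[-0.03,0,1,0,-0.7,0],[0,0,0,0,0,0],[0,0,0,0,0,0]],
  ],
)

```text
clock: 2.62
eef_pos: [614.4, 200.6, 235.4]
tool_rot: [-1.572, 0.022, 0.324]
force: [1.5, -1.9, -0.6]
width: 84.6
```

```bash
python3 - <<'E'
from h import *
im=snap('wrist','w2')
s,p,Rm=st();print(p,s['tool_rot'],Rm)
E
```

```text
[613.71307138 202.10193053 235.5322309 ] [-1.56931593  0.02221226  0.32462253] [[ 0.94753739 -0.02152256 -0.31891954]
 [ 0.31887237 -0.00568095  0.94778064]
 [-0.02221044 -0.99975222  0.00148003]]
```

View pics/w2.png

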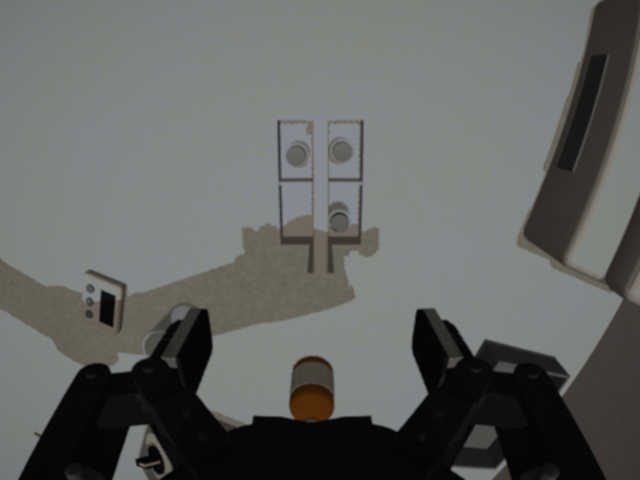

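The tray's corners are at (277,120), (364,120), (366,243) and (281,244). The bar runs along u≈320, from v≈120 to 270, and is nearly square to the jaws. The beaker is at the left and the bottle at the bottom of the image.

```bash
python3 - <<'E'
from h import *
np.set_printoptions(precision=1,suppress=True)
t=ld('w2');_,p,Rm=st()
Q=np.array([onz(t,q,30,True) for q in[(277,120),(364,120),(366,243),(281,244)]]);print(Q,Q.mean(0),np.linalg.norm(np.diff(Q,axis=0,append=Q[:1]),axis=1))
for i in range(4):
    v=Q[(i+1)%4]-Q[i];print(np.degrees(np.arctan2(v[1],v[0])))
for q in((320,122),(320,240),(320,260)): print('bar',onz(t,q,102,True))
# bar centre by columns at a few rows
g=t['image'].astype(int).sum(2)
for v in(140,200,255,265): print(v,g[v,305:338:1])
T=np.array([*Q.mean(0)[:2],78]);print('tool delta/40',Rm.T@(T-p)/40)
E
```

```text
[[554.6 265.5  30. ]
 [630.6 291.3  30. ]
 [674.1 179.4  30. ]
 [594.4 151.   30. ]] [613.4 221.8  30. ] [ 80.3 120.1  84.6 121.2]
18.786001148301008
-68.76156471637736
-160.3831434702949
109.1915986441724
bar [592.6 276.6 102. ]
bar [621.9 190.6 102. ]
bar [627.3 174.7 102. ]
140 [410 410 412 410 402 377 343 321 358 395 410 412 410 411 411 411 410 411
 410 411 409 398 368 359 395 398 369 324 300 301 308 324 345]
200 [412 412 414 411 412 407 382 322 332 378 405 412 411 412 413 413 411 412
 412 412 410 400 376 348 383 409 411 409 404 398 395 391 384]
255 [293 294 286 248 188 160 157 168 224 268 290 300 302 302 302 302 301 303
 303 302 293 274 239 188 163 160 170 219 267 279 280 279 279]
265 [286 279 246 187 159 160 161 178 224 265 287 296 301 301 299 301 301 301
 304 300 296 271 228 181 158 158 163 177 230 275 284 284 284]
tool delta/40 [0.2 3.9 0.5]
```

apply_moves(
  commands=[
    [[0.05,0.6,0.43,0,0,-0.25],[0,0.8,0,0,0,0],[0,0.8,0,0,0,0],[0,0.4,0,0,0,0],[0,0,0,0,0,0],[0,0,0,0,0,0]],
  ],
)

```text
clock: 3.17
eef_pos: [615.3, 209.1, 129.2]
tool_rot: [-1.575, -0.005, 0.308]
force: [-0.1, 0.3, 1.5]
width: 84.9
```

```bash
python3 - <<'E'
from h import *
np.set_printoptions(precision=1,suppress=True)
im=snap('wrist','w3');t0=snap('top','t3')
s,p,Rm=st();print(p,s['tool_rot'],Rm)
cv2.imwrite('pics/w3t.png',np.hstack([cv2.resize(im['image'],(480,360)),cv2.resize(t0['image'][160:240,205:285],(320,320)).copy()[:,:,:].repeat(1,0) if 0 else np.vstack([cv2.resize(t0['image'][165:245,205:285],(320,320)),np.zeros((40,320,3),np.uint8)])])[:,:,::-1])
E
```

```text
[615.9 209.3 130.3] [-1.6 -0.   0.3] [[ 1.   0.  -0.3]
 [ 0.3 -0.   1. ]
 [ 0.  -1.  -0. ]]
```

View pics/w3t.png

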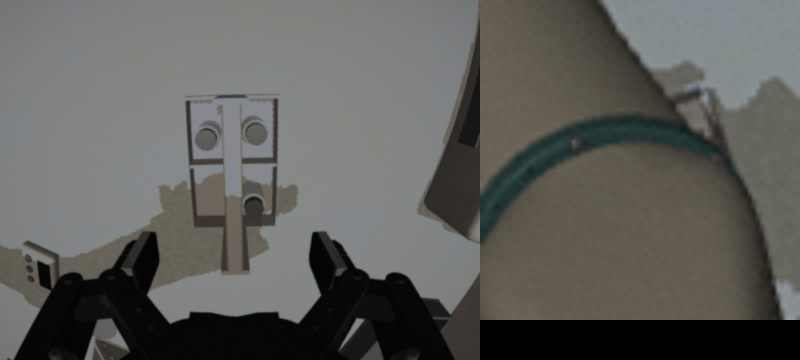

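```bash
python3 - <<'E'
from h import *
np.set_printoptions(precision=2,suppress=True)
t=ld('w3');_,p,Rm=st()
E=[onz(t,q,102,True) for q in((309,131),(313.5,362))];m=(E[0]+E[1])/2;v=E[1]-E[0]
print(E,m,np.linalg.norm(v),np.degrees(np.arctan2(v[1],v[0])))
m[2]=76;print('delta tool mm',Rm.T@(m-p),'tool x yaw',np.degrees(np.arctan2(Rm[1,0],Rm[0,0])))
print(ray(t,(312,240),True), Rm.T@(ray(t,(312,240),True)[0]-p))
E
```

```text
[array([591.62, 281.16, 102.  ]), array([631.43, 163.04, 102.  ])] [611.53 222.1  102.  ] 124.64223958660719 -71.37065142262766
delta tool mm [-0.72 54.25 13.72] tool x yaw 17.65869013041893
(array([589.9 , 287.21, 271.1 ]), array([ 0.1 , -0.31, -0.95])) [  -0.23 -141.14   81.52]
```

apply_moves(
  commands=[
    [[-0.02,0,0.34,0,-0.2,0],[0,0,0,0,0,0],[0,0.5,0,0,0,0],[0,0.4,0,0,0,0],[0,0.4,0,0,0,0],[0,0,0,0,0,0]],
  ],
)

```text
clock: 3.77
eef_pos: [617.3, 227.7, 86.7]
tool_rot: [-1.573, -0.025, 0.328]
force: [-0.0, -0.2, -1.7]
width: 85.1
```

apply_moves(
  commands=[
    [[-0.17,0.1,-0.09,0,0,0.28],[0,0,0,0,0,0],[0,0,0,0,0,0]],
  ],
)

```text
clock: 4.02
eef_pos: [612.8, 223.7, 85.5]
tool_rot: [-1.572, -0.002, 0.329]
force: [-0.4, -0.1, 0.4]
width: 85.3
```

```bash
python3 - <<'E'
from h import *
np.set_printoptions(precision=3,suppress=True)
s,p,Rm=st();print(p,s['tool_rot'],s['qpos'],s['qd'])
s,p,Rm=st();print(p,s['tool_rot'])
m=np.array([611.5,222.1,76]);print(Rm.T@(m-p))
E
```

```text
[612.846 223.702  85.482] [-1.572 -0.002  0.329] [-0.198  0.822 -0.338  1.623  0.363  0.757 -0.372] [ 0.009 -0.003  0.004 -0.002  0.001  0.027  0.007]
[612.846 223.702  85.482] [-1.572 -0.002  0.329]
[-1.814  9.479 -1.07 ]
```

apply_moves(
  commands=[
    [[-0.04,0.22,-0.02,0,0,0],[0,0,0,0,0,0],[0,0,0,0,0,0],[0,0,0,0,0,0],[0,0,0,0,0,0],[0,0,0,0,0,0]],
  ],
  claw=24,
)

```text
clock: 4.52
eef_pos: [613.3, 222.6, 78.8]
tool_rot: [-1.572, -0.007, 0.328]
force: [-0.5, -1.1, -0.2]
width: 23.9
```

```bash
python3 - <<'E'
from h import *
im=snap('wrist','w4')
i=cv2.convertScaleAbs(im['image'][60:480,120:520,::-1],alpha=1.6);cv2.imwrite('pics/w4c.png',i)
s,p,Rm=st();print(p,s['tool_rot'],s['width'],s['force'])
E
```

```text
[613.28652157 222.64029558  78.83504611] [-1.57173565 -0.0070298   0.32853132] 23.765375227428855 [ 0.68751328 -0.58794682  0.11248164]
```

View pics/w4c.png

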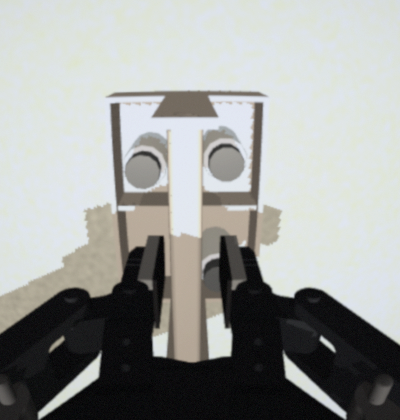

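The bar lies between the pads, about 2 mm left of centre (bar u≈187, pads centred at 192). I'll shift by that and close.

apply_moves(
  commands=[
    [[-0.05,0.04,0,0,0,0.08],[0,0,0,0,0,0],[0,0,0,0,0,0],[0,0,0,0,0,0],[0,0,0,0,0,0],[0,0,0,0,0,0]],
  ],
  claw=5,
)

```text
clock: 5.07
eef_pos: [610.9, 221.9, 77.4]
tool_rot: [-1.572, 0.001, 0.329]
force: [-0.0, -0.1, 0.5]
width: 10.9
```

apply_moves(
  commands=[
    [[0,-0.1,0,0,0,0],[0,-0.2,0,0,0,0],[0,-0.3,0,0,0,0],[0,-0.4,0,0,0,0],[0,-0.5,0,0,0,0],[0,-0.5,0,0,0,0],[0,-0.5,0,0,0,0],[0,-0.5,0,0,0,0]],
  ],
)

```text
clock: 5.73
eef_pos: [606.0, 219.5, 198.8]
tool_rot: [-1.573, 0.017, 0.33]
force: [-0.1, -0.5, -3.4]
width: 10.6
```

apply_moves(
  commands=[
    [[0,-0.5,0,0,0,0],[0,-0.4,0,0,0,0],[0,-0.3,0,0,0,0],[0,-0.2,0,0,0,0],[0,-0.1,0,0,0,0],[0,0,0,0,0,0]],
  ],
)

```text
clock: 6.23
eef_pos: [607.8, 220.9, 272.0]
tool_rot: [-1.572, 0.006, 0.33]
force: [0.1, 0.3, -4.2]
width: 10.8
```

apply_moves(
  commands=[
    [[-0.02,0,-0.1,0,0.05,0],[-0.05,0,-0.2,0,0.1,0],[-0.07,0,-0.3,0,0.18,0],[-0.08,0,-0.4,0,0.24,0],[-0.1,0,-0.5,0,0.28,0],[-0.08,0,-0.5,0,0.28,0],[-0.07,0,-0.5,0,0.28,0],[-0.05,0,-0.5,0,0.28,0]],
  ],
)

```text
clock: 6.9
eef_pos: [615.5, 90.6, 266.5]
tool_rot: [-1.573, 0.017, 0.175]
force: [0.2, 0.4, -3.5]
width: 10.5
```

apply_moves(
  commands=[
    [[-0.04,0,-0.5,0,0.28,0],[-0.02,0,-0.5,0,0.28,0],[0,0,-0.5,0,0.28,0],[0.02,0,-0.5,0,0.28,0],[0.04,0,-0.5,0,0.28,0],[0.06,0,-0.5,0,0.28,0],[0.07,0,-0.5,0,0.28,0],[0.08,0,-0.5,0,0.28,0]],
  ],
)

```text
clock: 7.57
eef_pos: [629.7, -98.4, 261.7]
tool_rot: [-1.587, 0.029, -0.057]
force: [0.9, -1.4, -4.0]
width: 10.7
```

apply_moves(
  commands=[
    [[0.06,0,-0.5,0.1,0.15,-0.1],[0.06,0,-0.5,0.05,0.15,-0.1],[0.06,0,-0.5,0,0.15,-0.1],[0.06,0,-0.45,0,0.1,0],[0.06,0,-0.35,0,0.1,0],[0.05,0,-0.25,0,0.05,0],[0.03,0,-0.15,0,0,0],[0,0,0,0,0,0]],
  ],
)

```text
clock: 8.23
eef_pos: [624.4, -236.7, 256.5]
tool_rot: [-1.584, 0.013, -0.152]
force: [-0.2, -0.6, -4.4]
width: 10.9
```

apply_moves(
  commands=[
    [[0,0,0,0,0,0],[0,0,0,0,0,0]],
  ],
)

```text
clock: 8.4
eef_pos: [624.3, -235.5, 256.1]
tool_rot: [-1.583, 0.014, -0.151]
force: [-0.7, 0.0, -3.6]
width: 11.1
```

```bash
python3 - <<'E'
from h import *
np.set_printoptions(precision=3,suppress=True)
im=snap('wrist','w5');t=snap('top','t5');sd=snap('side','s5')
s,p,Rm=st();print(p,s['tool_rot'],s['width'],s['force'],s['qpos'])
a=cv2.convertScaleAbs(im['image'][0:480,60:560],alpha=1.4);b=cv2.resize(sd['image'][130:290,240:400],(300,300),interpolation=cv2.INTER_CUBIC)
c=cv2.resize(t['image'][110:290,350:530],(300,300),interpolation=cv2.INTER_CUBIC)
o=np.zeros((600,800,3),np.uint8);o[:480,:500]=a;o[:300,500:]=b;o[300:,500:]=c
cv2.imwrite('pics/w5c.png',o[:,:,::-1])
m=np.array([647,-247,p[2]]);print(Rm.T@(m-p))
E
```

```text
[ 624.67  -234.646  256.288] [-1.582  0.014 -0.15 ] 10.857763996864525 [-0.944  0.338 -3.57 ] [ 0.456  0.649 -0.261  1.415  0.189  1.114  0.01 ]
[23.922 -0.229 -8.884]
```

View pics/w5c.png

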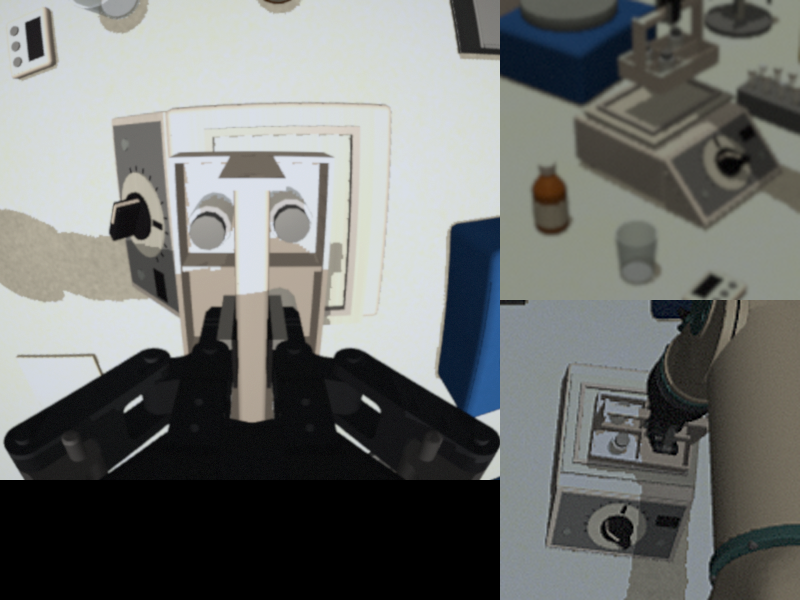

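All three vials are standing in the carrier above the platform. It needs about 24 mm in x, -9 mm along tool z and +1.9° of yaw.

apply_moves(
  commands=[
    [[0.1,0,-0.05,0.05,-0.1,-0.06],[0.2,0,-0.1,0.05,-0.15,-0.06],[0.2,0,-0.07,0.03,-0.13,-0.04],[0.1,0,0,0,0,0],[0,0,0,0,0,0],[0,0,0,0,0,0]],
  ],
)

```text
clock: 9.05
eef_pos: [651.4, -244.9, 256.6]
tool_rot: [-1.569, -0.003, -0.109]
force: [-0.3, 0.4, -4.3]
width: 10.3
```

```bash
cat > d.py <<'E'
from h import *
np.set_printoptions(precision=3,suppress=True)
s,p,Rm=st();print(p,s['tool_rot'],s['width'],s['force'])
D=R.from_euler('xyz',[-np.pi/2,0,np.radians(-6.8)]).as_matrix()
print('turn units',np.degrees(R.from_matrix(Rm.T@D).as_rotvec())/5)
m=np.array([647,-247,187]);print('units',Rm.T@(m-p)/40)
E
python3 d.py
```

```text
[ 651.41  -244.899  256.634] [-1.569 -0.003 -0.109] 10.255784495238641 [-0.291  0.412 -4.322]
turn units [-0.023  0.116  0.038]
units [-0.11   1.74  -0.068]
```

apply_moves(
  commands=[
    [[-0.05,0.1,-0.03,0,0.05,0.02],[-0.03,0.2,-0.03,0,0.05,0.02],[0,0.3,0,0,0,0],[0,0.3,0,0,0,0],[0,0.2,0,0,0,0],[0,0.1,0,0,0,0],[0,0,0,0,0,0],[0,0,0,0,0,0]],
  ],
)

```text
clock: 9.72
eef_pos: [645.2, -247.0, 203.4]
tool_rot: [-1.569, 0.005, -0.119]
force: [-0.6, -0.0, -3.9]
width: 10.9
```

```bash
python3 d.py; python3 - <<'E'
from h import *
sd=snap('side','s6');im=snap('wrist','w6')
b=cv2.resize(sd['image'][130:260,260:400],(430,400),interpolation=cv2.INTER_CUBIC)
a=cv2.resize(cv2.convertScaleAbs(im['image'][60:360,160:440],alpha=1.5),(370,396))
o=np.zeros((400,800,3),np.uint8);o[:396,:370]=a;o[:,370:]=b;cv2.imwrite('pics/w6c.png',o[:,:,::-1])
E
```

```text
[ 645.249 -246.995  203.416] [-1.569  0.005 -0.119] 10.900931700138857 [-0.601 -0.023 -3.879]
turn units [-0.024 -0.008 -0.055]
units [0.045 0.41  0.004]
```

View pics/w6c.png

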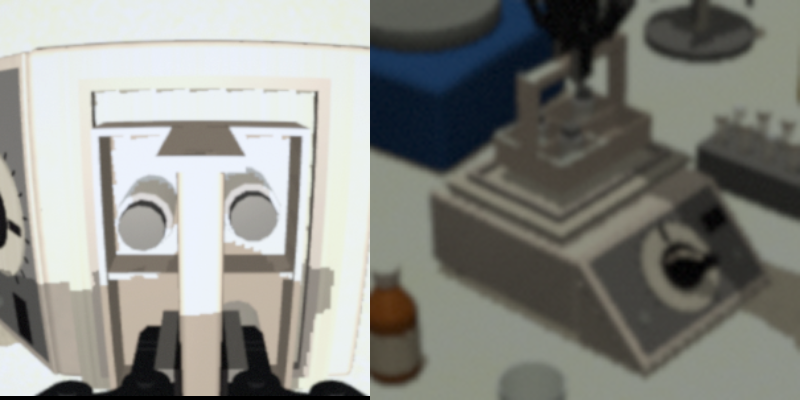

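Left: the tray's top far corners are at (92,128) and (313,125) in the crop, and the rim's inner far corners at (92,91) and (320,85). I'll compare them by ray casting.

```bash
python3 - <<'E'
from h import *
np.set_printoptions(precision=1,suppress=True)
w=ld('w6');_,p,Rm=st();f=lambda u,v:(160+u*280/370,60+v*300/396)
a=np.radians(-6.8);X=np.array([np.cos(a),np.sin(a)]);Y=np.array([-np.sin(a),np.cos(a)])
def sh(n,q,z):
    P=onz(w,f(*q),z,True)[:2]-p[:2];print(n,P@X,P@Y)
sh('tray L',(92,129),156);sh('tray R',(313,126),156)
sh('rimtop L',(92,91),118);sh('rimtop R',(320,84),118)
sh('rim R lower',(298,375),118);
sh('rim L bot',(95,124),110)
E
```

```text
tray L -42.37722824559423 62.66887003405261
tray R 44.18349839414416 63.795452465085276
rimtop L -50.38934460633043 76.93669825428418
rimtop R 55.612783016324634 80.3176011142712
rim R lower 54.825431240891774 -76.97912916644827
rim L bot -51.23456396305865 60.54190504576053
```

apply_moves(
  commands=[
    [[0.04,0.1,0.04,0,-0.1,-0.04],[0,0.1,0,0,0,0],[0,0.1,0,0,0,0],[0,0,0,0,0,0],[0,0,0,0,0,0]],
  ],
)

```text
clock: 10.23
eef_pos: [648.9, -245.6, 192.9]
tool_rot: [-1.569, -0.004, -0.11]
force: [-0.1, 0.0, -3.4]
width: 11.1
```

apply_moves(
  commands=[
    [[0,0.06,0,0,0,0.03],[0,0.04,0,0,0,0],[0,0.03,0,0,0,0],[0,0,0,0,0,0],[0,0,0,0,0,0]],
  ],
)

```text
clock: 10.65
eef_pos: [649.3, -245.6, 187.6]
tool_rot: [-1.57, -0.002, -0.11]
force: [-0.1, 0.1, -4.1]
width: 11.3
```

Force is still the carrier's full weight, so I'll creep down until contact.

apply_moves(
  commands=[
    [[0,0.03,0,0,0,0],[0,0.03,0,0,0,0],[0,0,0,0,0,0],[0,0,0,0,0,0]],
  ],
)

```text
clock: 10.98
eef_pos: [649.6, -245.7, 187.7]
tool_rot: [-1.57, -0.004, -0.11]
force: [0.0, -0.3, -4.0]
width: 11.1
```

apply_moves(
  commands=[
    [[0,0.1,0,0,0,0],[0,0,0,0,0,0],[0,0,0,0,0,0]],
  ],
)

```text
clock: 11.23
eef_pos: [650.6, -245.9, 189.0]
tool_rot: [-1.572, -0.007, -0.11]
force: [1.4, 0.1, -4.7]
width: 10.8
```

apply_moves(
  commands=[
    [[0,0.1,0,0,0,0],[0,0.1,0,0,0,0],[0,0,0,0,0,0],[0,0,0,0,0,0]],
  ],
)

```text
clock: 11.57
eef_pos: [652.0, -246.4, 188.6]
tool_rot: [-1.574, -0.013, -0.111]
force: [0.0, -0.5, -4.4]
width: 10.9
```

```bash
python3 d.py; python3 - <<'E'
from h import *
sd=snap('side','s7');im=snap('wrist','w7')
b=cv2.resize(sd['image'][130:260,260:400],(430,400),interpolation=cv2.INTER_CUBIC)
a=cv2.resize(cv2.convertScaleAbs(im['image'][60:360,160:440],alpha=1.5),(370,396))
o=np.zeros((400,800,3),np.uint8);o[:396,:370]=a;o[:,370:]=b;cv2.imwrite('pics/w7c.png',o[:,:,::-1])
E
python3 d.py
```

```text
[ 651.973 -246.377  188.557] [-1.574 -0.013 -0.111] 10.948294054951683 [ 0.005 -0.475 -4.411]
turn units [0.032 0.088 0.147]
units [-0.122  0.037 -0.029]
[ 651.857 -246.484  187.781] [-1.574 -0.012 -0.111] 10.53076031766075 [ 0.881  0.477 -1.042]
turn units [0.032 0.087 0.139]
units [-0.119  0.018 -0.026]
```

View pics/w7c.png

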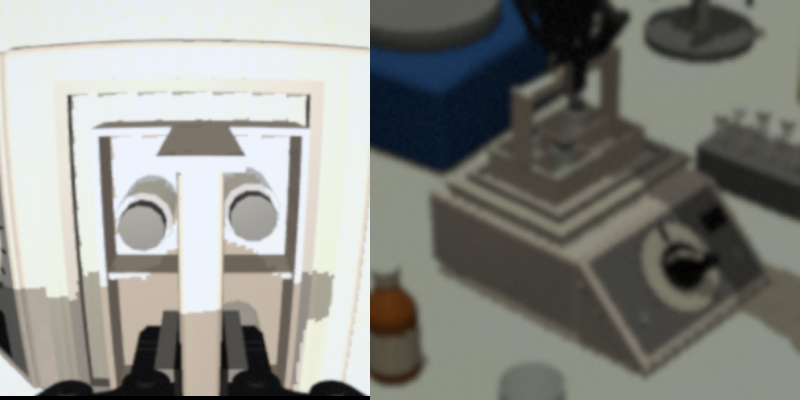

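The carrier is now low inside the rim. The tray's far corners are at (92,129) and (309,126), and the rim's at (68,94) and (308,92).

```bash
python3 - <<'E'
from h import *
np.set_printoptions(precision=1,suppress=True)
w=ld('w7');_,p,Rm=st();f=lambda u,v:(160+u*280/370,60+v*300/396)
a=np.radians(-6.8);X=np.array([np.cos(a),np.sin(a)]);Y=np.array([-np.sin(a),np.cos(a)])
def sh(n,q,z):
    P=onz(w,f(*q),z,True)[:2]-p[:2];print(n,P@X,P@Y)
sh('tray L',(92,129),140.5);sh('tray R',(309,126),140.5)
sh('rimtop L',(68,94),118);sh('rimtop R',(308,93),118)
sh('rim L at row',(78,270),118);
E
```

```text
tray L -41.66801160967625 62.3211854909105
tray R 43.164700737884765 63.96964880210111
rimtop L -56.7028339397881 75.80237582834239
rimtop R 47.488453841034556 76.37715548769103
rim L at row -56.874488173366295 -6.477157387787461
```

apply_moves(
  commands=[
    [[0,-0.15,0,0,0,0.14],[-0.12,0,0.03,0,0,0],[0,0,0,0,0,0],[0,0,0,0,0,0]],
  ],
)

```text
clock: 12.0
eef_pos: [645.5, -244.4, 189.1]
tool_rot: [-1.572, 0.005, -0.111]
force: [0.1, -0.4, -3.8]
width: 10.8
```

```bash
python3 d.py
```

```text
[ 645.472 -244.359  189.085] [-1.572  0.005 -0.111] 10.785095923679881 [ 0.137 -0.404 -3.765]
turn units [ 0.017  0.087 -0.058]
units [ 0.046  0.052 -0.061]
```

apply_moves(
  commands=[
    [[0,0.06,-0.03,0,0,-0.03],[0,0.06,0,0,0,0],[0,0.06,0,0,0,0],[0,0,0,0,0,0],[0,0,0,0,0,0]],
  ],
)

```text
clock: 12.42
eef_pos: [644.8, -244.5, 188.2]
tool_rot: [-1.572, 0.0, -0.111]
force: [0.3, -0.3, -4.5]
width: 11.0
```

```bash
python3 d.py
```

```text
[ 644.788 -244.508  188.153] [-1.572  0.    -0.111] 11.014782581226784 [ 0.253 -0.252 -4.519]
turn units [ 0.015  0.088 -0.003]
units [ 0.062  0.029 -0.056]
```

apply_moves(
  commands=[
    [[0.02,0.15,-0.03,0,0,0],[0,0.15,0,0,0,0],[0,0,0,0,0,0],[0,0,0,0,0,0]],
  ],
)

```text
clock: 12.75
eef_pos: [645.4, -244.9, 190.0]
tool_rot: [-1.574, -0.004, -0.112]
force: [-0.5, -0.3, -3.7]
width: 10.9
```

```bash
python3 d.py;python3 -c "
from cell import readout;s=readout.read_state();print(s['tau'],s['qd'],s['torque'])"
```

```text
[ 645.373 -244.937  190.024] [-1.574 -0.004 -0.112] 10.894493928609124 [-0.453 -0.287 -3.74 ]
turn units [0.032 0.078 0.045]
units [ 0.046  0.076 -0.046]
[ 6.53977389e-02 -6.41674662e+01 -3.42029482e+00 -2.00696415e+01
  4.74356828e-03  2.15645791e-01  9.74756840e-04] [ 0.00018013 -0.00484553  0.00274287  0.00866213  0.000359   -0.00337102
 -0.00181351] [ 0.02619716 -0.01890233 -0.00334091]
```

apply_moves(
  commands=[
    [[0.02,0.15,-0.03,0,0,0.04],[0,0.15,0,0,0,0],[0,0.15,0,0,0,0]],
  ],
)

```text
clock: 13.0
eef_pos: [646.5, -245.9, 187.3]
tool_rot: [-1.576, -0.004, -0.113]
force: [-13.6, 3.7, 35.1]
width: 10.7
```

```bash
python3 d.py
```

```text
[ 646.472 -245.859  187.286] [-1.576 -0.004 -0.113] 10.719986463561979 [-13.585   3.726  35.125]
turn units [0.054 0.062 0.046]
units [ 0.016  0.007 -0.027]
```

Contact with the platform is confirmed at TCP z = 187.3. Next: relax and open.

apply_moves(
  commands=[
    [[0,0,0,0,0,0],[0,0,0,0,0,0],[0,0.02,0,0,0,0]],
  ],
)

```text
clock: 13.25
eef_pos: [647.2, -246.7, 187.4]
tool_rot: [-1.577, -0.007, -0.114]
force: [-4.5, 2.7, 16.8]
width: 10.6
```

apply_moves(
  commands=[
    [[0,0.02,0,0,0,0],[0,0,0,0,0,0],[0,0,0,0,0,0],[0,0,0,0,0,0],[0,0,0,0,0,0],[0,0,0,0,0,0]],
  ],
  claw=45,
)

```text
clock: 13.75
eef_pos: [647.1, -246.6, 181.3]
tool_rot: [-1.575, -0.003, -0.114]
force: [1.2, 0.4, 0.2]
width: 45.1
```

```bash
python3 d.py; python3 -c "
from h import *
snap('wrist','w8')"
```

```text
[ 647.085 -246.641  181.343] [-1.575 -0.003 -0.114] 45.11796806314913 [1.199 0.425 0.21 ]
turn units [0.048 0.058 0.03 ]
units [-0.001 -0.141 -0.01 ]
```

apply_moves(
  commands=[
    [[0,-0.3,0,0,0,0],[0,-0.5,0,0,0,0],[0,-0.6,0,0,0,0],[0,-0.5,0,0,0,0],[0,-0.3,0,0,0,0],[0,0,0,0,0,0]],
  ],
)

```text
clock: 14.3
eef_pos: [646.6, -245.8, 276.1]
tool_rot: [-1.574, -0.002, -0.113]
force: [1.6, 0.6, 0.1]
width: 44.8
```

```bash
python3 d.py; python3 - <<'E'
from h import *
np.set_printoptions(precision=2,suppress=True)
im=snap('top','t9');snap('side','s9')
E
```

```text
[ 646.627 -245.804  276.079] [-1.574 -0.002 -0.113] 44.8350229485789 [1.593 0.58  0.065]
turn units [0.04  0.063 0.021]
units [ 0.008  2.227 -0.021]
```

apply_moves(
  commands=[
    [[-0.6,0,0,0,0,-0.5],[-1,0,0,0,0,-1],[-1,0,0,0,0,-1],[-1,0,0,0,0,-1],[-1,0,0,0,0,-1],[-0.5,0,0,0,0,-1],[0,0,0,0,0,-1],[0,0,0,0,0,-1]],
  ],
)

```text
clock: 15.07
eef_pos: [460.0, -231.0, 225.0]
tool_rot: [-1.593, -0.398, -0.113]
force: [-0.5, -1.3, -0.5]
width: 45.1
```

apply_moves(
  commands=[
    [[0,0,0,0,0,-1],[0,0,0,0,0,-1],[0,0,0,0,0,-1],[0,0,0,0,0,-1],[0,0,0,0,0,-1],[0,0,0,0,0,0],[0,0,0,0,0,0]],
  ],
)

```text
clock: 15.65
eef_pos: [445.3, -241.9, 211.3]
tool_rot: [-1.626, -0.488, -0.109]
force: [0.5, -0.2, -0.2]
width: 44.7
```

```bash
cat > e.py <<'E'
from h import *
import sys
np.set_printoptions(precision=2,suppress=True)
a=np.radians(-6.5);X=np.array([np.cos(a),np.sin(a),0]);Y=np.array([-np.sin(a),np.cos(a),0]);Z=np.array([0,0,1.])
C=np.array([647,-246,0])-45*X-94*X+59*Z
n=(Z-X)/2**.5;px=(X+Z)/2**.5
def delta(jaw,out):  # jaw: angle (deg, clockwise from up-slope) of tool x
    s,p,Rm=st();j=np.radians(jaw)
    tx=px*np.cos(j)-Y*np.sin(j);D=np.c_[tx,-n,np.cross(tx,-n)]
    print(p,s['tool_rot'],s['width'],s['force'],'q',s['qpos'])
    print('turn units',np.degrees(R.from_matrix(Rm.T@D).as_rotvec())/5,'shift units',Rm.T@(C+n*out-p)/40)
def onpanel(im,uv,out,fish):
    o,d=ray(im,uv,fish);q=o+d*((C+n*out-o)@n)/(d@n)-C
    return q@px,-q@Y   # up-slope, right seen from outside
if __name__=='__main__': delta(float(sys.argv[1]),float(sys.argv[2]))
E
python3 e.py 0 90; python3 -c "
from e import *
im=snap('wrist','w10')
M=cv2.Rodrigues(np.array(im['rvec']))[0];P=C@M.T+im['tvec'].ravel();K=im['mtx'];th=np.arctan2(np.hypot(*P[:2]),P[2]);u=P[:2]/np.hypot(*P[:2])*th*K[0,0]+K[:2,2];print(P,u)"
```

```text
[ 445.3  -241.93  211.32] [-1.63 -0.49 -0.11] 44.73552172085304 [ 0.49 -0.2  -0.22] q [ 1.23  0.46 -0.94  2.34  1.55  0.27 -1.16]
turn units [ 0.6   0.14 -3.4 ] shift units [-1.08  1.91  0.58]
[-17.28 -45.98 305.72] [290.87 184.33]
```

```bash
cat > fk.py <<'E'
import numpy as np, itertools
from scipy.optimize import least_squares
from scipy.spatial.transform import Rotation as R
S=[([1.234,.629,.038,1.518,-.027,.996,-.02],[173.74,-625.7,230.4],[-1.571,.002,-1.3]),
([-.198,.822,-.338,1.623,.363,.757,-.372],[612.85,223.7,85.5],[-1.572,-.002,.329]),
([.456,.649,-.261,1.415,.189,1.114,.01],[624.67,-234.65,256.3],[-1.582,.014,-.150]),
([1.23,.46,-.94,2.34,1.55,.27,-1.16],[445.3,-241.9,211.3],[-1.626,-.488,-.109])]
def fk(q,L,sg):
    q=np.array(q)*sg; M=np.eye(3);p=np.array([0,0,L[0]])
    M=M@R.from_euler('z',q[0]).as_matrix()@R.from_euler('y',q[1]).as_matrix()
    M=M@R.from_euler('z',q[2]).as_matrix();p=p+M@np.array([L[4],0,L[1]])
    M=M@R.from_euler('y',q[3]).as_matrix();M=M@R.from_euler('z',q[4]).as_matrix();p=p+M@np.array([L[5],0,L[2]])
    M=M@R.from_euler('y',q[5]).as_matrix()@R.from_euler('z',q[6]).as_matrix();p=p+M@np.array([L[6],0,L[3]])
    T=M@np.array([[-1,0,0],[0,0,1],[0,1,0]]).T if 0 else M
    return p,M
if __name__=='__main__':
    best=[]
    for s in itertools.product([1,-1],repeat=4):
        sg=np.array([s[0],1,s[1],1,s[2],1,s[3]])
        Ms=[fk(q,np.zeros(7),sg)[1].T@R.from_euler('xyz',e).as_matrix() for q,_,e in S]
        U,_,Vt=np.linalg.svd(sum(Ms));F=U@Vt
        err=max(np.linalg.norm(m-F) for m in Ms);best.append((err,s,F))
    best.sort(key=lambda b:b[0])
    for b in best[:3]:print(b)
    s=best[0][1];sg=np.array([s[0],1,s[1],1,s[2],1,s[3]])
    f=lambda L:np.concatenate([fk(q,L,sg)[0]-np.array(p) for q,p,_ in S]+[np.array([L[4],L[5],L[6]])*.01])
    r=least_squares(f,[300,400,400,250,0,0,0]);print(r.x,f(r.x))
E
python3 fk.py
```

```text
(np.float64(0.007800426123813232), (-1, -1, -1, -1), array([[-9.99997578e-01,  1.25275227e-03, -1.80961207e-03],
       [-1.80874463e-03,  6.93212673e-04,  9.99998124e-01],
       [ 1.25400437e-03,  9.99998975e-01, -6.90945085e-04]]))
(np.float64(0.872187132490318), (-1, -1, 1, 1), array([[-0.98717183, -0.02576449,  0.15756893],
       [ 0.15721652, -0.32890774,  0.93118347],
       [ 0.02783417,  0.94401053,  0.32873906]]))
(np.float64(1.5318440316570585), (-1, 1, -1, 1), array([[-0.92245424, -0.36823539, -0.11610718],
       [-0.1604671 ,  0.09211819,  0.9827332 ],
       [-0.35118156,  0.92515779, -0.14406447]]))
[ 348.71902165  610.30823308  426.96579349  432.72247301 -119.9280075
   22.8818575   -36.30421244] [26.30792341 14.11185654 -2.06642794  5.16423408  0.40700884  3.35997115
  4.35263702 14.12843141  1.61344739  0.57974042 -2.31577687 -2.90699065
 -1.19928008  0.22881858 -0.36304212]
```

```bash
python3 - <<'E'
from fk import *
sg=np.array([-1,1,-1,1,-1,1,-1])
def fk2(q,L):
    q=np.array(q)*sg;z=lambda a:R.from_euler('z',a).as_matrix();y=lambda a:R.from_euler('y',a).as_matrix()
    p=np.array([0,0,L[0]]);M=z(q[0]);p=p+M@[L[4],L[7],0];M=M@y(q[1])@z(q[2]);p=p+M@[L[5],0,L[1]];M=M@y(q[3]);p=p+M@[L[6],0,0];M=M@z(q[4]);p=p+M@[0,0,L[2]]
    M=M@y(q[5]);p=p+M@[L[8],0,0];M=M@z(q[6]);p=p+M@[0,0,L[3]];return p,M
for act in([0,1,2,3],[0,1,2,3,7],[0,1,2,3,4],[0,1,2,3,5],[0,1,2,3,6],[0,1,2,3,8],[0,1,2,3,5,6],[0,1,2,3,6,8],[0,1,2,3,5,8],[0,1,2,3,5,6,8]):
    def full(v):
        L=np.zeros(9);L[act]=v;return L
    f=lambda v:np.concatenate([fk2(q,full(v))[0]-np.array(p) for q,p,_ in S])
    r=least_squares(f,([300,400,400,250]+[0]*9)[:len(act)]);print(act,r.x.round(),np.abs(r.fun).max().round(1),r.fun[:6].round(1))
E
```

```text
[0, 1, 2, 3] [264. 599. 350. 333.] 27.1 [27.1 12.1 -5.4  2.3 17.8 -0.6]
[0, 1, 2, 3, 7] [344. 565. 381. 367. -28.] 6.6 [ 1.6 -3.1 -4.1 -0.2 -0.7 -0.5]
[0, 1, 2, 3, 4] [287. 564. 351. 328.  21.] 27.6 [27.6 10.7 -5.6 -1.3 17.4  3.5]
[0, 1, 2, 3, 5] [315. 631. 393. 424. -72.] 27.1 [27.1 15.7  0.2  7.7  8.9  0.6]
[0, 1, 2, 3, 6] [224. 579. 342. 303. -31.] 26.9 [26.9 13.8 -1.4  6.6 16.6  1.5]
[0, 1, 2, 3, 8] [273. 594. 370. 324.  14.] 27.0 [27.  12.2 -3.  -1.3 16.9 -1.2]
[0, 1, 2, 3, 5, 6] [ 447.  706.  454.  579. -149.   60.] 27.5 [27.5 16.4 -1.7  5.1  1.7 -2.2]
[0, 1, 2, 3, 6, 8] [233. 580. 350. 304. -26.   5.] 26.9 [26.9 13.5 -1.2  4.7 16.5  1. ]
[0, 1, 2, 3, 5, 8] [316. 633. 392. 428. -75.  -2.] 27.1 [27.1 15.8  0.1  8.4  8.7  0.7]
[0, 1, 2, 3, 5, 6, 8] [ 458.  708.  463.  582. -150.   66.    5.] 27.4 [27.4 16.1 -1.4  2.9  1.5 -2.8]
```

```bash
python3 - <<'E'
from e import *
w=ld('w10')['image'];s=ld('s9')['image']
a=cv2.resize(cv2.convertScaleAbs(w[110:260,215:365],alpha=1.7),(500,500),interpolation=cv2.INTER_CUBIC)
b=cv2.resize(cv2.convertScaleAbs(s[150:250,320:400],alpha=1.7),(300,375),interpolation=cv2.INTER_CUBIC)
o=np.zeros((500,800,3),np.uint8);o[:,:500]=a;o[:375,500:]=b;cv2.imwrite('pics/d10.png',o[:,:,::-1])
E
```

```text
(no output)
```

View pics/d10.png

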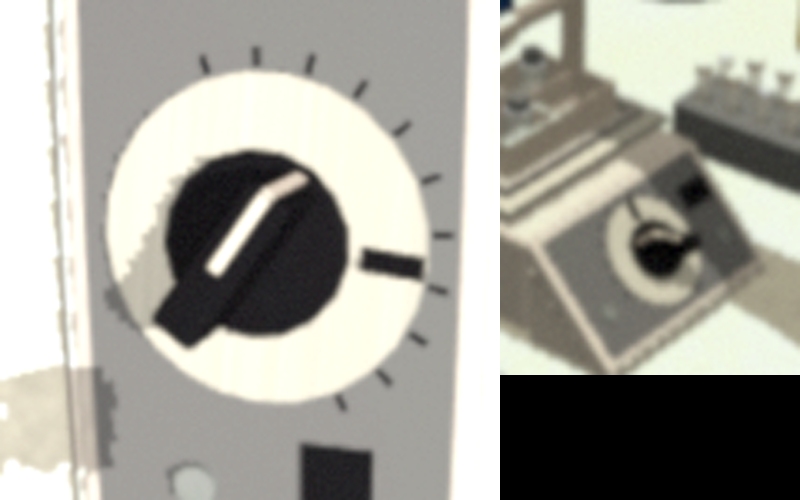

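Clear view of the dial. The white line on the grip's top runs from (212,270) to (265,195) and continues down the end face to (305,178). The index bar runs from (361,258) to (422,268), and the ring is about (107–430, 70–404).

```bash
cat > ik.py <<'E'
from e import *
from scipy.optimize import least_squares
sg=np.array([-1,1,-1,1,-1,1,-1]);F=np.array([[-1,0,0],[0,0,1],[0,1,0.]])
lo=np.array([-3.06,-.37,-1.25,.18,-1.1,.23,-2.94]);hi=np.array([3.06,2.12,1.32,2.47,4.24,1.98,2.94])
LL=[344,565,381,367,-28]
def fk(q,L=LL):
    q=np.array(q)*sg;z=lambda a:R.from_euler('z',a).as_matrix();y=lambda a:R.from_euler('y',a).as_matrix()
    M=z(q[0]);p=np.array([0,0,L[0]])+M@[0,L[4],0];M=M@y(q[1])@z(q[2]);p=p+M@[0,0,L[1]];M=M@y(q[3])@z(q[4]);p=p+M@[0,0,L[2]];M=M@y(q[5])@z(q[6])
    return p+M@[0,0,L[3]],M@F
def goal(jaw,out):
    j=np.radians(jaw);tx=px*np.cos(j)-Y*np.sin(j);return C+n*out,np.c_[tx,-n,np.cross(tx,-n)]
def solve(P,D,q0,w=.002):
    def f(q):
        p,M=fk(q);return np.r_[(p-P)/100,R.from_matrix(M.T@D).as_rotvec(),w*(q-q0)]
    return least_squares(f,np.clip(q0,lo+.01,hi-.01),bounds=(lo,hi))
E
python3 - <<'E'
from ik import *
w=ld('w10');f=lambda u,v:(215+u*.3,110+v*.3)
def pp(nm,q,out): 
    r=onpanel(w,f(*q),out,True);print(nm,np.round(r,1),'cw deg',np.degrees(np.arctan2(r[1],r[0])));return np.array(r)
c=(pp('ringL',(107,237),0)+pp('ringR',(430,237),0))/2; c2=(pp('T',(262,70),0)+pp('B',(278,404),0))/2
print('centre err',c,c2)
a=pp('m1',(361,258),0.5);b=pp('m2',(422,268),0.5);cc=np.array([c[0],c2[1]])
for nm,v in(('marker dir',b-a),('marker from c',(a+b)/2-cc)):print(nm,np.degrees(np.arctan2(v[1],v[0])))
a=pp('p1',(212,270),33);b=pp('p2',(265,195),33);pp('tail',(170,332),33);v=b-a;print('ptr dir',np.degrees(np.arctan2(v[1],v[0])), 'end from c',np.degrees(np.arctan2(*(b-cc)[::-1])))
pp('foot',(305,178),9)
q0=st()[0]['qpos']
print('now',fk(q0)[0],st()[1])
rng=np.random.default_rng(0)
for jaw in(-150,-120,30,60,90,-90):
  for out in(13,):
    P,D=goal(jaw,out);best=None
    for k in range(25):
        s=solve(P,D,q0 if k==0 else lo+(hi-lo)*rng.random(7),.002 if k==0 else 0.0005)
        e=np.abs(s.fun[:6]).max()
        if k==0: print(jaw,'from here',round(e,3),s.x)
        if best is None or e<best[0]-1e-3: best=(e,s.x)
    print(jaw,'best',best)
E
```

```text
ringL [-40.5  -0.4] cw deg -179.38069997493022
ringR [44.8 -5.9] cw deg -7.514600540969278
T [  2.8 -44.5] cw deg -86.44966188806289
B [ 6.3 40.8] cw deg 81.26461475770503
centre err [ 2.14 -3.17] [ 4.52 -1.82]
m1 [28.   0.5] cw deg 0.9663941882623733
m2 [43.2  1.7] cw deg 2.30928404194029
marker dir 4.78119769761078
marker from c 5.006768652465693
p1 [ 2.3 -2.4] cw deg -46.647025837693
p2 [ 15.1 -20.2] cw deg -53.289072439937996
tail [-8.5 13. ] cw deg 123.1970097730486
ptr dir -54.3073177601613 end from c -54.89063987902457
foot [ 16.5 -20. ] cw deg -50.51408254024448
now [ 442.67 -237.65  215.91] [ 445.25 -242.08  211.31]
-150 from here 0.075 [ 1.33  1.31 -1.25  2.47  2.47  0.99  1.01]
-150 best (np.float64(0.07503653442688563), array([ 1.33,  1.31, -1.25,  2.47,  2.47,  0.99,  1.01]))
-120 from here 0.075 [ 1.33  1.31 -1.25  2.47  2.47  0.99  0.49]
-120 best (np.float64(0.074653098704263), array([ 1.33,  1.31, -1.25,  2.47,  2.47,  0.99,  0.49]))
30 from here 0.075 [ 1.33  1.31 -1.25  2.47  2.47  0.99 -2.13]
30 best (np.float64(0.07503475506048625), array([ 1.33,  1.31, -1.25,  2.47,  2.47,  0.99, -2.13]))
60 from here 0.075 [ 1.33  1.31 -1.25  2.47  2.47  0.99 -2.65]
60 best (np.float64(0.07465596780572048), array([ 1.33,  1.31, -1.25,  2.47,  2.47,  0.99, -2.65]))
90 from here 0.15 [ 1.42  1.31 -1.25  2.4   2.4   0.79 -2.94]
90 best (np.float64(0.057896979324716685), array([ 1.29,  1.2 , -1.11,  2.47,  2.59,  0.89,  2.94]))
-90 from here 0.055 [ 1.33  1.31 -1.25  2.47  2.47  0.99 -0.03]
-90 best (np.float64(0.05531253857632258), array([ 1.33,  1.31, -1.25,  2.47,  2.47,  0.99, -0.03]))
```

```bash
sed -i 's/^n=(Z-X).*/&\nC=C+3*px+2.5*Y/' e.py; cat >> ik.py <<'E'
def goalt(jaw,out,t):
    P,D=goal(jaw,out); Q=R.from_rotvec(Y*np.radians(45-t)).as_matrix();return P,Q@D  # t: tool tilt from vertical
E
python3 - <<'E'
from ik import *
q0=st()[0]['qpos'];print(goalt(0,13,40)[1][:,1])
for t in(45,42,40,38,35,30):
  for jaw in(-144,-115,-85):
    P,D=goalt(jaw,13,t);s=solve(P,D,np.array([1.3,1.2,-1.1,2.4,2.4,.9,.5]),.001);print(t,jaw,np.abs(s.fun[:6]).max().round(3),s.x)
P,D=goalt(-144,60,40);print(solve(P,D,q0).x,np.abs(solve(P,D,q0).fun[:6]).max())
E
```

```text
[ 0.64 -0.07 -0.77]
45 -144 0.076 [ 1.32  1.3  -1.25  2.47  2.46  0.99  0.9 ]
45 -115 0.071 [ 1.32  1.3  -1.25  2.47  2.46  0.99  0.39]
45 -85 0.06 [ 1.32  1.3  -1.25  2.47  2.46  0.99 -0.13]
42 -144 0.041 [ 1.29  1.27 -1.25  2.47  2.42  1.03  0.88]
42 -115 0.037 [ 1.29  1.27 -1.25  2.47  2.42  1.03  0.37]
42 -85 0.034 [ 1.29  1.27 -1.25  2.47  2.42  1.03 -0.15]
40 -144 0.016 [ 1.26  1.26 -1.25  2.47  2.39  1.04  0.86]
40 -115 0.014 [ 1.26  1.26 -1.25  2.47  2.39  1.04  0.36]
40 -85 0.013 [ 1.26  1.26 -1.25  2.47  2.39  1.04 -0.17]
38 -144 0.0 [ 1.19  1.12 -1.07  2.46  2.49  0.91  0.68]
38 -115 0.0 [ 1.24  1.21 -1.21  2.46  2.39  1.01  0.31]
38 -85 0.0 [ 1.25  1.24 -1.25  2.46  2.35  1.04 -0.16]
35 -144 0.0 [ 1.17  1.06 -1.06  2.43  2.4   0.83  0.71]
35 -115 0.0 [ 1.22  1.16 -1.2   2.42  2.29  0.94  0.35]
35 -85 0.0 [ 1.23  1.2  -1.24  2.42  2.26  0.98 -0.13]
30 -144 0.0 [ 1.12  0.99 -1.01  2.36  2.23  0.71  0.8 ]
30 -115 0.0 [ 1.19  1.08 -1.17  2.36  2.13  0.84  0.44]
30 -85 0.0 [ 1.21  1.14 -1.25  2.36  2.08  0.92 -0.02]
[ 1.34  1.09 -1.25  2.47  2.27  0.83  0.9 ] 0.08424612671502406
```

```bash
python3 - <<'E'
from ik import *
q0=st()[0]['qpos']
for t in(36,33,30,27):
  for back in(0,25,50,70):
    P,D=goalt(-144,13,t);P=P-D[:,1]*back;s=solve(P,D,np.array([1.3,1.2,-1.1,2.4,2.4,.9,.5]),.001);print(t,back,np.abs(s.fun[:6]).max().round(3),s.x)
P,D=goalt(-144,13,30);P=P-D[:,1]*60
s,p,Rm=st();print(np.degrees(R.from_matrix(Rm.T@D).as_rotvec())/5,'world',P-p,'tool',Rm.T@(P-p)/40)
E
```

```text
36 0 0.0 [ 1.17  1.08 -1.06  2.44  2.43  0.86  0.7 ]
36 25 0.0 [ 1.2   1.03 -1.09  2.47  2.41  0.83  0.69]
36 50 0.019 [ 1.29  1.05 -1.25  2.47  2.22  0.86  0.87]
36 70 0.035 [ 1.32  0.98 -1.25  2.47  2.17  0.78  0.89]
33 0 0.0 [ 1.15  1.03 -1.04  2.4   2.34  0.78  0.74]
33 25 0.0 [ 1.18  0.97 -1.06  2.43  2.31  0.75  0.74]
33 50 0.0 [ 1.21  0.91 -1.08  2.45  2.28  0.7   0.75]
33 70 0.0 [ 1.24  0.86 -1.1   2.46  2.25  0.66  0.75]
30 0 0.0 [ 1.12  0.99 -1.01  2.36  2.23  0.71  0.8 ]
30 25 0.0 [ 1.15  0.92 -1.03  2.38  2.2   0.67  0.81]
30 50 0.0 [ 1.18  0.86 -1.04  2.4   2.16  0.62  0.83]
30 70 0.0 [ 1.2   0.8  -1.05  2.41  2.13  0.57  0.84]
27 0 0.0 [ 1.1   0.95 -0.99  2.32  2.11  0.65  0.89]
27 25 0.0 [ 1.12  0.89 -1.    2.33  2.06  0.61  0.92]
27 50 0.0 [ 1.15  0.82 -1.02  2.35  2.    0.56  0.96]
27 70 0.0 [ 1.18  0.78 -1.04  2.35  1.93  0.53  1.01]
[ -0.26 -28.74  -0.93] world [ 27.1   18.49 -89.04] tool [-0.49  2.23  0.66]
```

apply_moves(
  commands=[
    [[0,0.3,0.1,0,-1,0],[0,0.3,0,0,-1,0],[0,0,0,0,-1,0],[0,0,0,0,-1,0],[0,0,0,0,-1,0],[0,0,0,0,-1,0],[0,0,0,0,-1,0],[0,0,0,0,-1,0]],
  ],
)

```text
clock: 16.37
eef_pos: [458.8, -239.5, 188.7]
tool_rot: [-1.941, -0.319, 0.664]
force: [0.5, 0.0, -0.0]
width: 44.8
```

apply_moves(
  commands=[
    [[0,0,0,0,-1,0],[0,0,0,0,-1,0],[0,0,0,0,-1,0],[0,0,0,0,-1,0],[0,0,0,0,-1,0],[0,0,0,0,-1,0],[0,0,0,0,-1,0],[0,0,0,0,-1,0]],
  ],
)

```text
clock: 17.03
eef_pos: [462.0, -238.0, 190.0]
tool_rot: [-2.051, -0.002, 1.339]
force: [0.8, -0.2, 0.6]
width: 45.4
```

```bash
cat > g.py <<'E'
from ik import *
jaw,t,back=map(float,sys.argv[1:4]);out=float(sys.argv[4]) if len(sys.argv)>4 else 13
P,D=goalt(jaw,out,t);P=P-D[:,1]*back;s,p,Rm=st()
print('p',p,'w',s['width'],'f',s['force'],'tq',s['torque'],'q',s['qpos'],'tilt',np.degrees(np.arccos(-Rm[2,1])))
tp=Rm[:,0]-(Rm[:,0]@n)*n;print('jaw now',np.degrees(np.arctan2(-tp@Y,tp@px)),'axis err to panel deg',np.degrees(np.arccos(-Rm[:,1]@n)))
print('turn',np.degrees(R.from_matrix(Rm.T@D).as_rotvec())/5,'shift',Rm.T@(P-p)/40)
E
python3 g.py -144 30 60
```

```text
p [ 462.   -237.98  190.  ] w 45.44318219294959 f [ 0.78 -0.22  0.62] tq [ 0.13  0.5  -0.02] q [ 1.09  0.49 -0.8   2.33  1.73  0.25  0.1 ] tilt 27.51047623056582
jaw now -85.11667391337723 axis err to panel deg 17.885004773673867
turn [ -0.76 -11.99  -0.35] shift [0.41 1.58 0.63]
```

apply_moves(
  commands=[
    [[0,0,0,0,-1,0],[0,0,0,0,-1,0],[0,0,0,0,-1,0],[0,0,0,0,-1,0],[0,0,0,0,-1,0],[0,0,0,0,-1,0],[0,0,0,0,-1,0],[0,0,0,0,-1,0]],
  ],
)

```text
clock: 17.7
eef_pos: [465.3, -236.3, 191.5]
tool_rot: [-1.939, 0.311, 2.015]
force: [0.4, 0.6, 0.2]
width: 45.1
```

apply_moves(
  commands=[
    [[0,0,0,0,-1,0],[0,0,0,0,-1,0],[0,0,0,0,-1,0],[0,0,0,0,-0.7,0],[0,0,0,0,0,0]],
  ],
)

```text
clock: 18.12
eef_pos: [467.5, -235.3, 192.5]
tool_rot: [-1.813, 0.414, 2.365]
force: [0.0, -0.4, -0.2]
width: 45.4
```

```bash
python3 g.py -144 32 50
```

```text
p [ 467.47 -235.27  192.49] w 45.41041307923716 f [ 0.02 -0.45 -0.25] tq [0.12 0.53 0.02] q [ 1.06  0.48 -0.78  2.32  1.66  0.24  1.24] tilt 27.281934557314287
jaw now -144.66515751227683 axis err to panel deg 18.102260619090053
turn [-1.04  0.36  0.45] shift [0.85 1.84 0.1 ]
```

apply_moves(
  commands=[
    [[0.3,0.6,0,0,0,0],[0.3,0.6,0,-0.4,0.1,0.2],[0.2,0.5,0,-0.4,0.1,0.2],[0,0.1,0,-0.2,0.1,0],[0,0,0,0,0,0],[0,0,0,0,0,0]],
  ],
)

```text
clock: 18.62
eef_pos: [478.5, -224.0, 121.5]
tool_rot: [-1.907, 0.428, 2.318]
force: [-0.2, 0.8, -0.5]
width: 44.9
```

```bash
python3 g.py -144 34 40
```

```text
p [ 478.51 -224.03  121.52] w 44.8699676392983 f [-0.16  0.8  -0.47] tq [ 0.08  0.52 -0.02] q [ 1.16  0.79 -0.99  2.4   2.2   0.55  0.75] tilt 30.82146579333697
jaw now -142.78635542542077 axis err to panel deg 14.182749415125427
turn [-0.42 -0.08  0.48] shift [0.16 0.41 0.12]
```

apply_moves(
  commands=[
    [[0.16,0.3,0.1,-0.3,-0.05,0.3],[0,0.2,0,-0.2,0,0.2],[0,0,0,0,0,0],[0,0,0,0,0,0]],
  ],
)

```text
clock: 18.95
eef_pos: [484.2, -226.5, 103.0]
tool_rot: [-1.949, 0.477, 2.305]
force: [0.6, -0.1, -0.1]
width: 45.1
```

```bash
python3 g.py -144 36 0 14; python3 -c "
from e import *
im=snap('wrist','w11')
M=cv2.Rodrigues(np.array(im['rvec']))[0];K=im['mtx']
for o in(0,33):
    P=(C+o*n)@M.T+im['tvec'].ravel();th=np.arctan2(np.hypot(*P[:2]),P[2]);print(P,P[:2]/np.hypot(*P[:2])*th*K[0,0]+K[:2,2])"
```

```text
p [ 484.19 -226.53  103.02] w 45.147619718191 f [ 0.61 -0.05 -0.05] tq [ 0.09  0.58 -0.05] q [ 1.19  0.91 -1.04  2.44  2.35  0.7   0.69] tilt 34.36564319541727
jaw now -143.5522079945863 axis err to panel deg 10.63936598107815
turn [-0.24  0.    0.23] shift [0.1  0.9  0.02]
[  2.78  17.44 208.36] [316.65 270.78]
[  7.55  24.26 176.43] [327.5  290.51]
```

apply_moves(
  commands=[
    [[0.1,0.3,0.02,-0.15,0,0.15],[0,0.3,0,0,0,0],[0,0.2,0,0,0,0],[0,0,0,0,0,0]],
  ],
)

```text
clock: 19.33
eef_pos: [503.0, -229.6, 78.2]
tool_rot: [-1.958, 0.499, 2.303]
force: [-0.5, 0.0, -0.1]
width: 44.9
```

```bash
python3 g.py -144 36 0 14
```

```text
p [ 503.04 -229.57   78.21] w 44.8617662053007 f [-0.54  0.05 -0.11] tq [0.11 0.61 0.04] q [ 1.16  1.   -1.03  2.42  2.42  0.78  0.68] tilt 35.58775100600298
jaw now -144.05502804405526 axis err to panel deg 9.43970846473711
turn [-0.15  0.08 -0.01] shift [0.15 0.12 0.03]
```

apply_moves(
  commands=[
    [[0.13,0.12,0.03,-0.1,0,0],[0,0,0,0,0,0],[0,0,0,0,0,0],[0,0,0,0,0,0],[0,0,0,0,0,0],[0,0,0,0,0,0]],
  ],
  claw=20,
)

```text
clock: 19.83
eef_pos: [501.7, -225.9, 72.1]
tool_rot: [-1.962, 0.495, 2.308]
force: [-1.3, 1.2, -3.3]
width: 20.0
```

```bash
python3 g.py -144 36 0 14; python3 -c "
from e import *
im=snap('wrist','w12')
cv2.imwrite('pics/w12c.png',cv2.resize(cv2.convertScaleAbs(im['image'][150:450,150:490,::-1],alpha=1.8),(680,600)))"
```

```text
p [ 501.65 -225.88   72.12] w 20.019492938917566 f [-1.33  1.23 -3.29] tq [0.32 1.1  0.1 ] q [ 1.16  1.02 -1.03  2.43  2.43  0.79  0.68] tilt 35.579781184799174
jaw now -144.19351288484717 axis err to panel deg 9.421713985709191
turn [-0.07  0.11  0.05] shift [-0.    0.02  0.03]
```

apply_moves(
  commands=[
    [[0.07,0,0.02,0,0,0],[0,0,0,0,0,0],[0,0,0,0,0.5,0],[0,0,0,0,1,0],[0,0,0,0,1,0]],
  ],
  claw=18,
)

```text
clock: 20.3
eef_pos: [499.9, -226.1, 71.8]
tool_rot: [-2.059, 0.404, 2.083]
force: [-1.8, 1.0, -0.3]
width: 18.2
```

```bash
python3 g.py -85 36 0 14
```

```text
p [ 499.86 -226.09   71.79] w 18.236353418272337 f [-1.79  1.05 -0.34] tq [0.21 1.09 0.1 ] q [ 1.19  1.06 -1.09  2.44  2.38  0.85  0.52] tilt 35.69564057211021
jaw now -131.46011760887234 axis err to panel deg 9.315225537426722
turn [-0.09  9.36 -0.06] shift [-0.03  0.04 -0.01]
```

apply_moves(
  commands=[
    [[0,0,0,0,0.8,0],[0,0,0,0,0.8,0],[0,0.03,0,0,0.8,0],[0,0,0,0,0.8,0]],
  ],
)

```text
clock: 20.63
eef_pos: [499.1, -225.8, 70.5]
tool_rot: [-2.144, 0.253, 1.815]
force: [-1.3, 0.2, -0.7]
width: 18.1
```

```bash
python3 g.py -85 36 0 14
```

```text
p [ 499.11 -225.82   70.49] w 18.09221850595236 f [-1.27  0.21 -0.68] tq [0.24 0.9  0.11] q [ 1.22  1.11 -1.16  2.44  2.32  0.9   0.3 ] tilt 35.58408524148207
jaw now -114.69039750129703 axis err to panel deg 9.425286699722259
turn [-0.1   5.99 -0.06] shift [-0.04  0.02 -0.04]
```

apply_moves(
  commands=[
    [[-0.02,0,-0.02,0,0.9,0],[0,0,0,0,0.9,0],[0,0.03,0,0,0.9,0],[0,0,0,0,0.9,0],[0,0,0,0,0.7,0]],
  ],
)

```text
clock: 21.05
eef_pos: [500.0, -226.7, 70.4]
tool_rot: [-2.192, 0.029, 1.486]
force: [-1.0, 1.0, -0.8]
width: 18.5
```

```bash
python3 g.py -85 36 0 14
```

```text
p [ 499.98 -226.65   70.43] w 18.4839481220573 f [-0.98  1.   -0.77] tq [0.26 0.89 0.09] q [ 1.24  1.14 -1.21  2.43  2.29  0.94 -0.05] tilt 35.598418993081694
jaw now -92.33471723941423 axis err to panel deg 9.413050918983394
turn [-0.08  1.46 -0.09] shift [-0.    0.01 -0.04]
```

Now turn the rest and clamp gently to square the bar to the jaws.

apply_moves(
  commands=[
    [[0,0,0,0,0.9,0],[0,0,0,0,0.5,0],[0,0,0,0,0,0],[0,0,0,0,0,0]],
  ],
)

```text
clock: 21.38
eef_pos: [500.1, -227.0, 70.8]
tool_rot: [-2.192, -0.046, 1.38]
force: [-0.6, 1.5, -1.0]
width: 17.9
```

apply_moves(
  commands=[
    [[0,0,0,0,0,0],[0,0,0,0,0,0],[0,0,0,0,0,0],[0,0,0,0,0,0]],
  ],
  claw=9,
)

```text
clock: 21.72
eef_pos: [500.0, -227.4, 71.0]
tool_rot: [-2.192, -0.043, 1.382]
force: [-1.8, 0.3, -0.3]
width: 11.2
```

```bash
python3 g.py -85 36 0 14
```

```text
p [ 499.96 -227.41   71.02] w 11.192234852409332 f [-1.84  0.29 -0.29] tq [0.31 0.81 0.18] q [ 1.24  1.14 -1.21  2.43  2.29  0.94 -0.17] tilt 35.66265123006659
jaw now -85.2103911796692 axis err to panel deg 9.354943550042686
turn [-0.06  0.01 -0.11] shift [ 0.02  0.02 -0.03]
```

apply_moves(
  commands=[
    [[0,0,0,0,0,0],[0,0,0,0,0,0],[0,0,0,0,0,0],[0,0,0,0,0,0]],
  ],
  claw=45,
)

```text
clock: 22.05
eef_pos: [501.7, -229.1, 72.0]
tool_rot: [-2.196, -0.04, 1.381]
force: [0.0, 1.2, -0.3]
width: 44.7
```

apply_moves(
  commands=[
    [[0,-0.5,0,0,0,0],[0,-0.7,0,0,0,0],[0,-0.7,0,0,0,0],[0,-0.4,0,0,0,0],[0,0,0,0,0,0],[0,0,0,0,0,0]],
  ],
)

```text
clock: 22.55
eef_pos: [459.4, -231.6, 151.4]
tool_rot: [-2.182, -0.046, 1.381]
force: [-1.1, -0.1, 0.0]
width: 44.7
```

```bash
python3 g.py -85 36 0 14; python3 -c "
from e import *
im=snap('wrist','w13');s=snap('side','s13');t=snap('top','t13')
o=np.zeros((600,800,3),np.uint8);r=lambda i,w,h:cv2.resize(cv2.convertScaleAbs(i,alpha=1.5),(w,h),interpolation=cv2.INTER_CUBIC)
o[:390,:520]=r(im['image'],520,390);o[:300,520:]=r(s['image'][140:250,290:393],280,300);o[300:,520:]=r(t['image'][140:270,370:491],280,300)
cv2.imwrite('pics/f13.png',o[:,:,::-1])"
```

```text
p [ 459.4  -231.61  151.35] w 44.72025835595032 f [-1.12 -0.11  0.01] tq [ 0.05  0.6  -0.02] q [ 1.36  0.86 -1.25  2.47  2.14  0.69 -0.16] tilt 35.10241248986511
jaw now -85.03511135080937 axis err to panel deg 9.906879188021366
turn [-0.17 -0.02 -0.09] shift [0.22 2.23 0.33]
```

View pics/f13.png

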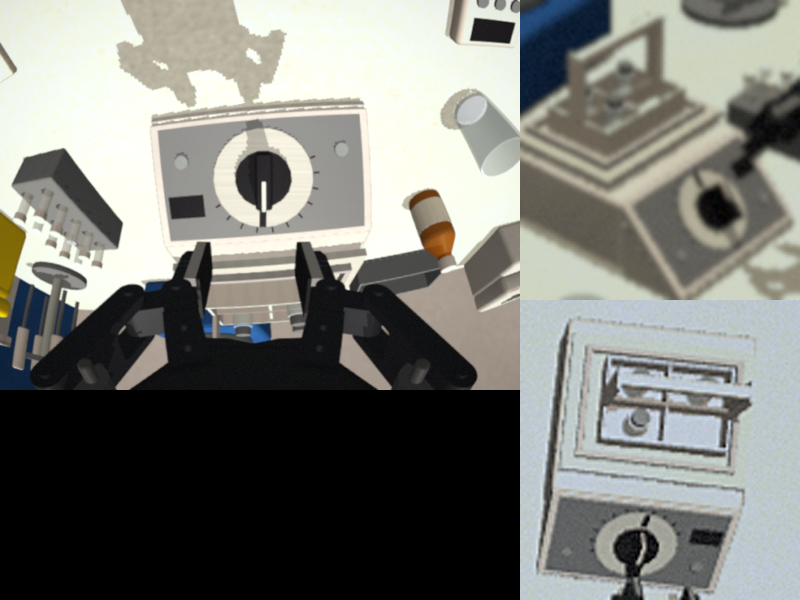

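The pointer line (264,182–210) runs straight at the index bar (263,218). The carrier sits inside the rim with the vials standing. Now a numeric check.

```bash
python3 - <<'E'
from e import *
w=ld('w13');g=w['image'].astype(int).sum(2);k=640/520
def reg(x0,x1,y0,y1,cond,out):
    x0,x1,y0,y1=[int(v*k) for v in(x0,x1,y0,y1)];s=g[y0:y1,x0:x1];yy,xx=np.nonzero(cond(s))
    P=np.array([onpanel(w,(x+x0,y+y0),out,True) for x,y in zip(xx,yy)]);m=P.mean(0);v=np.linalg.svd(P-m)[2][0];v*=np.sign(v[0]);return len(P),m,np.degrees(np.arctan2(v[1],v[0]))
print('marker',reg(256,272,212,227,lambda s:s<160,0.5))
print('pointer',reg(254,274,181,207,lambda s:s>220,33))
def pp(q,out=0): return np.array(onpanel(w,(q[0]*k,q[1]*k),out,True))
print('ring c',(pp((214,177))+pp((312,177)))/2)
E
```

```text
marker (102, array([32.4 ,  4.38]), np.float64(4.548976779572722))
pointer (212, array([5.22, 2.07]), np.float64(4.809360676136222))
ring c [-4.05  1.16]
```

```bash
python3 -c "
from cell import finish_job;print(finish_job())"
```

```text
the job is handed in; nothing more can be done
None
```

The carrier is on the shaker platform and the speed dial is turned to the index bar. I handed the job in at about 22.6 s of the 64 s allowed.

- **Carrier:** I lifted it by the handle and carried it level over the bottle. I lowered it until the platform pushed back (35 N), then let go. The last pictures show it inside the rim with all three vials in it. By arm pose it is within a few mm of the platform centre; I did not measure its final position in the images.
- **Correction while lowering:** On the first lowering it was about 5 mm off in x, so I shifted it back before the final touch-down.
- **Dial:** It needed about 59° clockwise. I turned it with the fingers loosely around the bar, clamped once to square it, and let go. The last check measured the pointer line at 4.8° and the index bar at 4.5°, about 0.2 mm apart at 30 mm radius.
- **Not as planned:** Joint limits kept the tool about 9° off the panel's normal.
- **Disagreement:** The dial centre from my early images was 2–5 mm off, so I corrected it before gripping. With that correction, the last picture puts the ring's centre about 4 mm off. This does not affect the angle comparison.
- **Bystanders:** The arm felt no unexpected contact, and the ones in the last pictures look undisturbed. I did not measure them.

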